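# Gauge the steamer's steam tube

## Task

The cook needs the bore of the steam tube in the middle of the tamale steamer for a new bushing. Squeeze the gauge's two red tabs, lower it into the tube until its flange sits on the rim and let the tabs go so that the jaws spring out to the wall; then, with the tabs free, press the black cap straight down until the brake has firmly bitten, never pressing on the tube harder than 25 N. Lift the gauge out by its brass barrel, leaving the tabs alone so that the jaws keep the size, and set it back upright in its wooden stand, without disturbing the bowls, the glass cruet or the spoon rest.

Things in the scene. Friction and masses are not known exactly. Their poses are not given: they have to be found in the camera images.
- steamer: Fixed steel tamale steamer: round pot 230 mm in diameter and 75 mm high, with a slotted rack inside and an upright steam tube in its middle. Origin: centre of its underside on the counter.
- tube_rim (a point): Centre of the steam tube's open mouth, level with its rim, 100 mm above the counter and 25 mm above the pot's rim. The tube is upright, bore 60 mm, outside 66 mm, clear to 50 mm below the rim.
- gauge: Loose bore gauge, about 0.3 kg, upright. Origin: centre of the underside of its rubber-faced steel flange disc (76 mm wide, 6 mm thick); z up its axis. On the flange a brass barrel, 26 mm in diameter, up to 50 mm above the origin, then the black lock cap. Below the flange two jaw legs, 28 mm long, one under each red tab (+y and -y), and a 20 mm core, 22 mm long.
- gauge_grip (a point): Point on the gauge's axis, 36 mm above the flange's underside: mid-barrel, a little above half-way up the red tabs and midway between them. z up the axis, y the line along which the two tabs are squeezed together.
- tab (a point): Centre of the red tab on the gauge's +y side (its twin is on -y): upright plate 20 mm wide (x), 5 mm thick (y), from 8 to 52 mm above the flange's underside. Outer faces of the two tabs: 62 mm apart when out, 44 mm when squeezed fully in. Each tab carries the jaw leg below it. The tabs are linked and move together, sprung outward with 2 to 5 N in all; in a bore they centre the gauge.
- jaw (a joint): How far each tab and its jaw leg are pressed in, m: 0 fully out (72 mm over the legs), 0.009 fully in (54 mm). Size over the legs = 72 mm - 2 x this value; 0.006 when they touch the wall of the 60 mm bore. They spring back to 0 if neither held nor locked.
- cap_top (a point): Centre of the top of the black lock cap, a 20 mm disc on the gauge's axis, 68 mm above the flange's underside when up. It moves down along the gauge's axis.
- lock_cap (a joint): How far the lock cap is pressed down, m: 0 up (unlocked), at most 0.012. It slides against 6 N of friction and stays where it is left. Somewhere from 2 to 9 mm down, by unseen wear, the brake bites: from there the force rises steeply, about 15 N per mm. Pressed with 10 to 16 N it holds the jaws against their spring, but not against a firm squeeze of the tabs.
- stand_top (a point): Centre of the top face of the fixed wooden gauge stand, a block 100 mm (x) by 124 mm (y) and 40 mm high; in its top an oblong well 40 mm (x) by 84 mm (y), 34 mm deep, takes the jaw legs while the flange rests on the top face, the gauge's y axis along the stand's y axis (either way round). The gauge starts there, jaws out.
- bowls_center (a point): Centre, 39 mm up, of a loose stack of three blue plastic bowls, 140 mm across, 78 mm high. Leave alone.
- cruet_center (a point): Centre, 55 mm up, of a loose green glass cruet with a red twist cap, 62 mm in diameter, 111 mm high. Fragile, leave alone.
- rest_center (a point): Centre, 6 mm up, of a loose blue ceramic spoon rest, a dish 104 mm across and 12 mm high. Leave alone.
There are look-alikes about, which are no part of the job. There is more than one size of the gauge; the job needs the smallest.

How it is judged (in metres and radians):
On the way, in this order (a step that is already met when the one before it is completed fails the run):
1. the gauge sits in the steam tube, flange on the rim, let go, its jaws sprung out to the wall, the lock cap still up (z of gauge_grip in the frame of tube_rim between 0.033 and 0.0385 m and horizontal distance between gauge_grip and tube_rim below 0.004 m and angle between gauge_grip's own z axis and vertical below 0.06 rad and value of joint jaw between 0.00525 and 0.00675 m and contact force between each of the fingers, the arm and gauge below 0.3 N and value of joint lock_cap below 0.001 m), for 0.2 s.
2. still seated in the tube with its jaws at the wall, the lock cap has been pressed down and let go (z of gauge_grip in the frame of tube_rim between 0.033 and 0.0385 m and horizontal distance between gauge_grip and tube_rim below 0.004 m and angle between gauge_grip's own z axis and vertical below 0.06 rad and value of joint jaw between 0.00525 and 0.00675 m and contact force between each of the fingers, the arm and gauge below 0.3 N and value of joint lock_cap above 0.0017 m), for 0.2 s.
3. the gauge is lifted clear above the tube, the jaws keeping the bore's size (60 mm within 1.5 mm) (z of gauge_grip in the frame of tube_rim above 0.07 m and value of joint jaw between 0.00525 and 0.00675 m), for 0.1 s.
At the end, for the whole second after the job is handed in: the gauge rests upright (within 0.08 rad) in its stand, flange on the top face (within 3 mm) and centred within 12 mm, let go and at rest, its lock cap down and its jaws still at the bore's size: 60 mm over the jaws, within 1.5 mm (value of joint jaw between 0.00525 and 0.00675 m and value of joint lock_cap above 0.0017 m and horizontal distance between gauge_grip and stand_top below 0.012 m and z of gauge_grip in the frame of stand_top between 0.033 and 0.0395 m and angle between gauge_grip's own z axis and vertical below 0.08 rad and linear speed of gauge below 0.02 m/s and contact force between each of the fingers, the arm and gauge below 0.3 N); the robot touches nothing.
It fails at once if the gauge presses on the steamer with more than 30 N (25 N of pushing plus its own weight and springs) (contact force between gauge and steamer above 30 N).
It fails at once if the arm or fingers press on the steamer with more than 10 N (contact force between any of the arm, the fingers and steamer above 10 N).
It fails at once if the cruet is moved by more than 15 mm or tipped (distance of cruet_center from where it was at the start of the episode above 0.015 m or angle between cruet_center's own z axis and vertical above 0.3 rad).
It fails at once if the bowls or the spoon rest are moved by more than 15 mm (distance of any of bowls_center, rest_center from where it was at the start of the episode above 0.015 m).
It also fails if it takes over 67 s, if anything falls off the work surface, if the arm or the gripper's body presses on something with over 40 N, if the wrist force passes 120 N, or if a joint passes its speed limit or range.

## Robot

A 7-joint arm with a two-finger parallel gripper is mounted at the origin on the work surface. World frame = base frame: x ahead of the robot, y to its left, z up, the work surface at z = 0. Lengths are in mm, angles in rad, forces in N, time in s.
With the tool pointing down it reaches from about 400 to 875 mm from the base axis. Payload 4.4 kg.
Tool frame: the origin (TCP) lies at the very end of the fingers, on their centre line; the grasp point (between the pads) lies 19 mm behind it; z points along the fingers, y is the line along which they close (so a half turn about z gives the same grasp; the last joint's range is limited). The gripper opens to 85 mm and grips with 20 to 120 N. Pads are 22 mm wide; open, the fingers measure 114 mm over their backs; the gripper's body (76 mm by 85 mm) begins 54 mm behind the grasp point. The pads swing forward as they close: fully open they stand 13 mm farther back than shut.
Start: joints at [1.056, 0.628, 0.038, 1.517, -0.027, 0.996, -0.02], TCP at [282.055, -585.631, 197.113] pointing down, gripper open.
Joint ranges: [-3.06, 3.06], [-0.37, 2.12], [-1.25, 1.32], [0.18, 2.47], [-1.1, 4.24], [0.23, 1.98], [-2.94, 2.94]. Speed limits (rad/s): [2.57, 2.57, 3.14, 3.14, 3.14, 3.14, 3.14].

## Interface

Orientations are given as [roll, pitch, yaw] about the fixed x, y, z axes, in that order (R = Rz(yaw) Ry(pitch) Rx(roll)).
In Python, from cell import ctrl gives the robot as it stands.
- The arm moves only by the tool step_arm, never from a script. Its argument "series" is a list that holds one entry, the list of rows, each a list of 7 numbers: the turn, a rotation vector about the tool's x, y, z as a fraction of full scale, then the shift along the tool's x, y, z as a fraction of full scale, then the closure, from 0 (fully open) to 1 (shut). In form: [[[ax, ay, az, tx, ty, tz, gripper], ...]]. A call has 1 to 12 rows; each row shifts and turns the commanded pose from where the row before left it, along the tool's axes as they then stand; what a row does not reach is not made up. Full scale, the value 1, is 150 mm for a shift and 45 degrees for a turn. A row lasts 1/10 s, in which the tool goes at most 50 mm and 8.59 degrees, less where a joint would pass 70% of its speed; a pose out of reach is approached as far as the arm can. A call with a number of a shift or a turn outside -1 to 1 is refused whole. A call with a gripper value outside its range is refused whole. The fingers move at their own pace and stop on an object; the grip force is fixed at half the most. Time passes only in rows, so rows that do not move let the fingers close. It gives the time, the measured TCP pose, the force, the opening and the grip force at its end, in the units of the state.
- ctrl.read_state(): the state, without advancing time (a new reading comes with each control period).
- ctrl.get_image(name): name is "side" or "top"; returns a dict with "img" (480x640x3 uint8, red, green, blue), "fx", "fy", "cx", "cy" (pixels), "R" (3x3) and "t" (3): a world point X has camera coordinates R X + t. Camera axes: x right, y down, z forward; pixel columns grow to the right and rows downward; lengths in mm; the calibration is good to about 2 mm. A picture is of the moment at which its call begins. There is no depth.
- ctrl.finish_job(): hands the job in; it is judged then, once.
Trained networks look in a picture, given as the dict that the camera call returned (one of the last four; its "shot" number tells which), for a name from the list of things; names that differ only in an ending like _2 or _b are one class to them, and where a whole thing is asked for, a point or a joint stands for the part that bears it (a point fixed in the world has none). Each returns a list of dicts, best first, with "score" (0 to 1); they miss things now and then, are a little off and sometimes report something else, mostly with a low value. They report only what shows in the picture. A call takes as long as a camera call. They do not tell look-alikes from the thing itself.
- ctrl.recognise(picture, thing): "centre" ([column, row] in pixels, amid what is visible of it).
The state is a dict: "clock": time; "qpos": joint angles; "qd": joint speeds; "tau": joint torques, N m; "eef_pos": TCP position; "tool_rot": TCP orientation; "force": force on the tool from outside, world axes, zero at the start; "torque": the same for the moment, N m; "width": finger opening in mm; "gripper_force": force on a finger pad.
Only numpy, scipy, OpenCV 4.12 (cv2) and the standard library are available. Lean on these libraries where they do the work, as an engineer would, in place of code of your own. Each camera call takes 0.05 s, during which the arm holds its last target. There are 200 camera calls.

## Working session

There is one attempt and no reset: what is moved stays moved. The work goes in short steps, Python scripts to look and compute and a tool call to move; the robot and the scene stay as the last step left them, time stands still between calls to the robot, and variables do not carry over. Pictures are saved under pics/ and viewed, at most 10 in all, crops included, and the job is handed in when it is done.

Besides the shell and the picture viewer there is one more tool, called after ">>>" as a command line: name --argument value ..., lists and objects as JSON in quotes. step_arm: Moves the arm, as the interface text tells. Shift numbers are shares of 150 mm and turn numbers shares of 45 degrees, none past 1 either way. Its arguments: {"type":"object","properties":{"series":{"type":"array","items":{"type":"array","items":{"type":"array","items":{"type":"number","minimum":-1,"maximum":1}}}}},"required":["series"]}

```bash
mkdir -p pics
cat > h.py <<'E'
import numpy as np, cv2
from cell import ctrl
def shot(cam,name=None):
    p=ctrl.get_image(cam)
    if name: cv2.imwrite('pics/'+name+'.png',p['img'][:,:,::-1])
    return p
def ray(p,uv):
    R=np.array(p['R']);t=np.array(p['t'])
    d=R.T@np.array([(uv[0]-p['cx'])/p['fx'],(uv[1]-p['cy'])/p['fy'],1]); return -R.T@t,d
def atz(p,uv,z):
    o,d=ray(p,uv); return o+d*(z-o[2])/d[2]
def proj(p,X):
    c=np.array(p['R'])@np.array(X,float)+np.array(p['t']); return [p['fx']*c[0]/c[2]+p['cx'],p['fy']*c[1]/c[2]+p['cy']]
def tri(p,a,q,b):
    o1,d1=ray(p,a);o2,d2=ray(q,b)
    s=np.linalg.lstsq(np.c_[d1,-d2],o2-o1,rcond=None)[0]
    x,y=o1+s[0]*d1,o2+s[1]*d2
    return (x+y)/2,np.linalg.norm(x-y)
E
python3 - <<'E'
from h import *
np.set_printoptions(precision=1,suppress=True)
z=dict(cap_top=108,tube_rim=100,gauge=70,stand_top=40,steamer=60,cruet_center=55,bowls_center=39,rest_center=6,tab=70)
for c in('top','side'):
    p=shot(c,c); print(c,ray(p,(320,240)),p['fx'])
    for n in z:
        for r in ctrl.recognise(p,n)[:4]: print(n,round(r['score'],2),np.array(r['centre']),atz(p,r['centre'],z[n]))
s=ctrl.read_state();print(s['clock'],s['eef_pos'],s['tool_rot'])
E
```

```text
top (array([ 342.7,    6. , 1188.3]), array([ 0.2,  0. , -1. ])) 544.6367786595036
cap_top 0.53 [218.6 321.8] [391.5 230.6 108. ]
cap_top 0.45 [292. 326.] [379.9  86.2 108. ]
tube_rim 0.88 [400.3 264.4] [ 497.4 -132.8  100. ]
tube_rim 0.67 [276.5 257.7] [517.5 116.6 100. ]
gauge 0.94 [277.2 260.5] [516.4 118.2  70. ]
gauge 0.61 [224.5 322.5] [391.5 226.5  70. ]
gauge 0.59 [291.7 324.2] [384.9  89.5  70. ]
stand_top 0.74 [406.7 266.3] [ 501.5 -153.8   40. ]
stand_top 0.58 [299.  258.1] [525.   74.6  40. ]
steamer 0.84 [403.5 262.2] [ 507.6 -144.8   60. ]
cruet_center 0.81 [324.4 140.5] [782.6  14.1  55. ]
bowls_center 0.62 [162.  192.5] [678.8 373.7  39. ]
rest_center 0.58 [498.4 198.1] [ 654.4 -370.8    6. ]
tab 0.48 [301.3 309.2] [414.6  69.6  70. ]
tab 0.47 [230.4 339.8] [356.6 214.1  70. ]
tab 0.42 [265.1 253.2] [532.4 143.3  70. ]
side (array([153.9, 730.6, 767.5]), array([ 0.4, -0.7, -0.6])) 551.6484503259593
cap_top 0.65 [397.4 312.7] [381.   92.9 108. ]
cap_top 0.65 [354.9 358.6] [393.4 218.8 108. ]
cap_top 0.43 [318.5 290.4] [522.1 118.1 108. ]
tube_rim 0.86 [391.3 247.1] [472.4 -73.2 100. ]
tube_rim 0.25 [309.9 312.8] [509.3 166.1 100. ]
gauge 0.85 [395.7 334.9] [373.5 106.2  70. ]
gauge 0.82 [351.2 388.6] [383.1 244.7  70. ]
gauge 0.59 [323.6 310.6] [507.7 122.8  70. ]
stand_top 0.58 [313.3 329. ] [514.2 146.4  40. ]
steamer 0.63 [390.3 245. ] [ 496.4 -126.6   60. ]
steamer 0.28 [311.  313.5] [528.  132.7  60. ]
cruet_center 0.75 [237.8 240.8] [775.6  30.7  55. ]
bowls_center 0.59 [158.  369.3] [682.2 360.2  39. ]
bowls_center 0.46 [309.3 310.6] [545.8 110.2  39. ]
bowls_center 0.18 [388.6 246.2] [ 507.8 -146.3   39. ]
rest_center 0.74 [378.  190.3] [ 650.6 -382.1    6. ]
tab 0.78 [310.5 312.1] [525.3 138.6  70. ]
tab 0.63 [382.8 309.2] [420.1  62.3  70. ]
tab 0.55 [374.9 372.7] [366.3 197.5  70. ]
1.0 [ 282.1 -585.7  197.1] [ 3.1 -0.   0.4]
```

View pics/top.png

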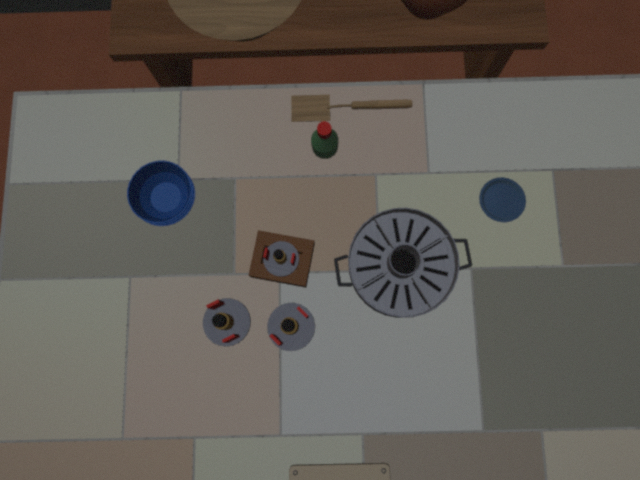

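View pics/side.png

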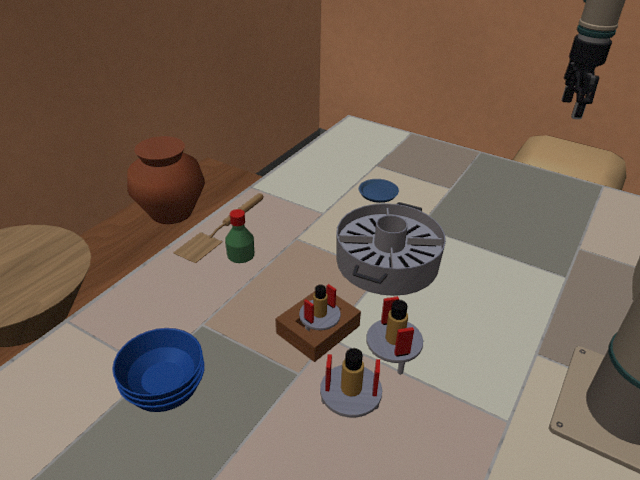

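The gauge in the stand (top px ≈ (280,258), side ≈ (320,305)) is the smallest. The two free-standing gauges beside it are larger look-alikes. The tube mouth is at top ≈ (404,261) and side ≈ (391,228). I'll zoom in on both.

Run:
```python
from h import *
T=cv2.imread('pics/top.png');S=cv2.imread('pics/side.png')
def crop(I,x,y,w,h,f): return cv2.resize(I[y:y+h,x:x+w],None,fx=f,fy=f,interpolation=cv2.INTER_CUBIC)
a=crop(T,245,226,75,65,5);b=crop(T,375,230,75,65,5);c=crop(S,270,270,95,60,4);d=crop(S,350,205,95,60,4)
r1=np.hstack([a,b]);r2=np.hstack([c,d]);w=max(r1.shape[1],r2.shape[1])
P=lambda r:cv2.copyMakeBorder(r,0,0,0,w-r.shape[1],cv2.BORDER_CONSTANT)
cv2.imwrite('pics/z1.png',cv2.convertScaleAbs(np.vstack([P(r1),P(r2)]),alpha=1.6))
# red blobs
for n,I,(x,y,w_,h_) in(('top',T,(245,226,75,65)),('side',S,(270,270,95,60))):
    B=I[y:y+h_,x:x+w_].astype(int)
    m=((B[:,:,2]>100)&(B[:,:,1]<50)).astype(np.uint8)
    k,_,st,ce=cv2.connectedComponentsWithStats(m)
    for i in range(1,k):
        if st[i,4]>6: print(n,'red',st[i],ce[i]+[x,y])
B=T[226:291,245:320]; print(T[259,255],T[259,280],T[261,404])
```

```text
top red [19 23  3  7 12] [265.   251.75]
top red [46 28  3  8 12] [292.16666667 257.83333333]
side red [57 15  9  6 19] [330.73684211 287.21052632]
side red [34 29  9  7 27] [307.88888889 302.11111111]
[44 59 79] [27 43 52] [19 16 18]
```

View pics/z1.png

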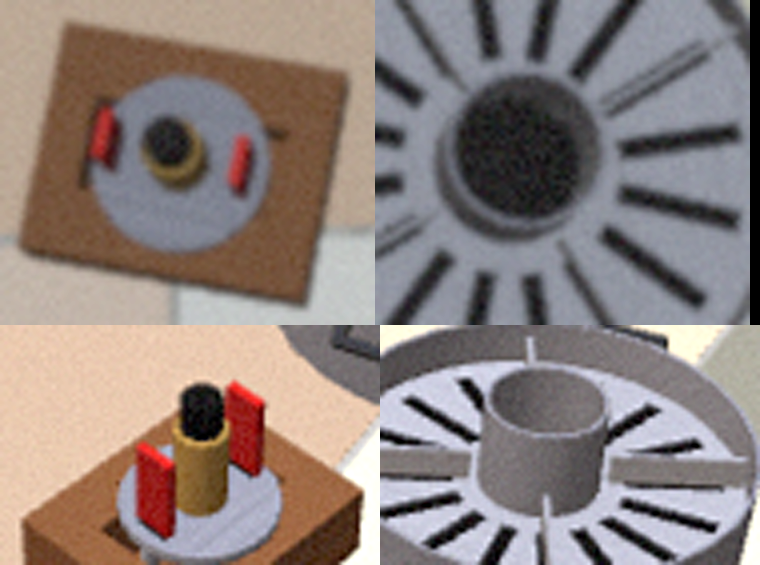

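Top zoom shows the gauge: cap top ≈ (278,253.6), tabs ≈ (265.8,252.4) and (292.8,258.4), flange centre ≈ (281.6,258.4). The rim centre is ≈ (404.2,260.8) in the top view and ≈ (392,224) in the side view. Next I turn these into positions and check them against the known sizes.

Run:
```python
from h import *
np.set_printoptions(precision=1,suppress=True)
p=shot('top');q=shot('side')
T=lambda x,y:(245+x/5-.4,226+y/5-.4)
T2=lambda x,y:(375+(x-375)/5-.4,230+y/5-.4)
S=lambda x,y:(270+x/4-.4,270+(y-325)/4-.4)
S2=lambda x,y:(350+(x-380)/4-.4,205+(y-325)/4-.4)
print('rim',atz(p,T2(521,154),100),atz(q,S2(548,400),100),tri(p,T2(521,154),q,S2(548,400)))
print('cap',atz(p,T(165,138),108),atz(q,S(202,394),108))
print('flange',atz(p,T(183,162),46),atz(q,S(200,500),46))
a,b=atz(p,T(104,132),90),atz(p,T(239,162),90);print('tabs',a,b,(a+b)/2,np.linalg.norm(a-b),np.degrees(np.arctan2(*(a-b)[1::-1])))
C=[atz(p,T(*c),40) for c in((65,22),(347,72),(305,300),(20,246))]
print('stand',np.array(C),sum(C)/4,[np.degrees(np.arctan2(*(C[i]-C[j])[1::-1])) for i,j in((0,1),(3,2),(0,3),(1,2))],[np.linalg.norm(C[i]-C[j]) for i,j in((0,1),(3,2),(0,3),(1,2))])
s=ctrl.read_state();print(s['clock'],s['eef_pos'],s['tool_rot'],s['force'],s['qpos'])
```

```text
rim [ 505.4 -140.3  100. ] [ 507.1 -145.9  100. ] (array([ 504.6, -139.6,  104.7]), np.float64(0.10150560499622502))
cap [525.3 113.5 108. ] [524.6 108.7 108. ]
flange [525.3 112.   46. ] [522.3 112.   46. ]
tabs [531.5 140.3  90. ] [517.7  85.1  90. ] [524.6 112.7  90. ] 56.909943754755645 75.90191428857219
stand [[588.7 163.1  40. ]
 [563.5  41.8  40. ]
 [465.9  61.4  40. ]
 [491.9 182.2  40. ]] [527.5 112.1  40. ] [np.float64(78.27229719546443), np.float64(77.84429561830254), np.float64(-11.174483638033236), np.float64(-11.395485157456928)] [np.float64(123.93937033953813), np.float64(123.56753723661886), np.float64(98.67961003548943), np.float64(99.59972992289417)]
1.1 [ 282.  -585.6  197.1] [ 3.1 -0.   0.4] [-0.3 -0.4  0.1] [ 1.1  0.6  0.   1.5 -0.   1.  -0. ]
```

```bash
cat >> h.py <<'E'
from scipy.spatial.transform import Rotation as Ro
def plan(pos,yaw=None):
    s=ctrl.read_state(); R=Ro.from_euler('xyz',s['tool_rot']).as_matrix(); G=R
    if yaw is not None:
        G=Ro.from_euler('xyz',[np.pi,0,np.radians(yaw)]).as_matrix()
    rv=Ro.from_matrix(R.T@G).as_rotvec(); d=G.T@(np.array(pos)-s['eef_pos'])
    print('t',s['clock'],'pos',np.round(s['eef_pos'],1),'rot',np.round(np.degrees(s['tool_rot']),2),'F',np.round(s['force'],1),'w',s['width'])
    print('turn total',np.round(rv/np.radians(45),4),'deg',np.round(np.degrees(rv),1),'shift total',np.round(d/150,4),'mm',np.round(d,1))
E
python3 -c "
from h import *
plan([525,112.3,200],-12)"
```

```text
t 1.1 pos [ 282.  -585.6  197.1] rot [180.    -0.    25.71] F [-0.3 -0.4  0.1] w 85.58806604404083
turn total [ 0.    -0.     0.838] deg [ 0.  -0.  37.7] shift total [ 0.617  -4.8881 -0.0192] mm [  92.6 -733.2   -2.9]
```

>>> step_arm --series '[[[0,0,0.1676,0,0,0,0],[0,0,0.1676,0,0,0,0],[0,0,0.1676,0,0,0,0],[0,0,0.1676,0,0,0,0],[0,0,0.1676,0,0,0,0],[0,0,0,0.0386,-0.3055,0,0],[0,0,0,0.0386,-0.3055,0,0],[0,0,0,0.0386,-0.3055,0,0],[0,0,0,0.0386,-0.3055,0,0],[0,0,0,0.0386,-0.3055,0,0],[0,0,0,0.0386,-0.3055,0,0],[0,0,0,0.0386,-0.3055,0,0]]]'

```text
clock: 2.3
eef_pos: [389.0, -278.6, 197.4]
tool_rot: [3.141, -0.001, -0.209]
force: [0.6, -1.2, 0.4]
width: 85.4
gripper_force: 0.0
```

>>> step_arm --series '[[[0,0,0,0.0386,-0.3055,0,0],[0,0,0,0.0386,-0.3055,0,0],[0,0,0,0.0386,-0.3055,0,0],[0,0,0,0.0386,-0.3055,0,0],[0,0,0,0.0386,-0.3055,0,0],[0,0,0,0.0386,-0.3055,0,0],[0,0,0,0.0386,-0.3055,0,0],[0,0,0,0.0386,-0.3055,0,0],[0,0,0,0.0386,-0.3055,0,0],[0,0,0,0,0,0,0],[0,0,0,0,0,0,0]]]'

```text
clock: 3.4
eef_pos: [525.0, 113.4, 196.9]
tool_rot: [3.141, 0.0, -0.206]
force: [0.3, -1.2, -0.2]
width: 85.3
gripper_force: 0.0
```

```bash
python3 -c "
from h import *
plan([525,112.3,56],-12)
p=shot('side');cv2.imwrite('pics/s2.png',cv2.resize(p['img'][130:370,200:440,::-1],None,fx=2.5,fy=2.5))"
```

```text
t 3.4 pos [525.  113.4 196.9] rot [ 1.7999e+02  1.0000e-02 -1.1830e+01] F [ 0.3 -1.2 -0.2] w 85.26245066445395
turn total [0.0003 0.0003 0.0038] deg [0.  0.  0.2] shift total [0.0016 0.0073 0.9393] mm [  0.2   1.1 140.9]
```

View pics/s2.png

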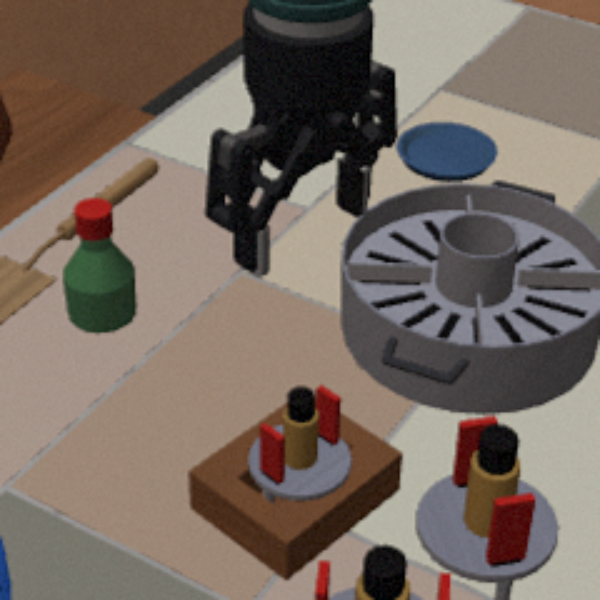

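The fingers straddle the tabs, with the gauge at (300,440) directly below them. Going down.

>>> step_arm --series '[[[0,0,0.003,0,0.007,0.2,0],[0,0,0,0,0,0.2,0],[0,0,0,0,0,0.2,0],[0,0,0,0,0,0.2,0],[0,0,0,0,0,0.08,0],[0,0,0,0,0,0.053,0],[0,0,0,0,0,0,0],[0,0,0,0,0,0,0]]]'

```text
clock: 4.25
eef_pos: [525.7, 111.0, 58.2]
tool_rot: [-3.141, -0.002, -0.212]
force: [-0.3, 0.6, -0.2]
width: 85.1
gripper_force: 0.0
```

>>> step_arm --series '[[[0,0,0,0,0,0,0.3],[0,0,0,0,0,0,0.5],[0,0,0,0,0,0,0.7],[0,0,0,0,0,0,1],[0,0,0,0,0,0,1],[0,0,0,0,0,0,1],[0,0,0,0,0,0,1],[0,0,0,0,0,0,1],[0,0,0,0,0,0,1],[0,0,0,0,0,0,1]]]'

```text
clock: 5.25
eef_pos: [525.1, 111.7, 57.4]
tool_rot: [-3.141, -0.001, -0.211]
force: [-1.1, 2.4, 5.5]
width: 17.7
gripper_force: 58.7
```

```bash
python3 -c "
from h import *
plan([525,112.3,57],-12)
p=shot('side');q=shot('top')
f=lambda p,x,y:cv2.resize(p['img'][y:y+100,x:x+100,::-1],None,fx=4,fy=4,interpolation=2)
cv2.imwrite('pics/s3.png',cv2.convertScaleAbs(np.hstack([f(p,270,235),f(q,235,205)]),alpha=1.5))"
```

```text
t 5.25 pos [525.1 111.7  57.4] rot [-1.7996e+02 -3.0000e-02 -1.2120e+01] F [-1.1  2.4  5.5] w 17.69068114163193
turn total [-0.0009 -0.0006 -0.0026] deg [-0.  -0.  -0.1] shift total [-0.0016 -0.0034  0.0029] mm [-0.2 -0.5  0.4]
```

View pics/s3.png

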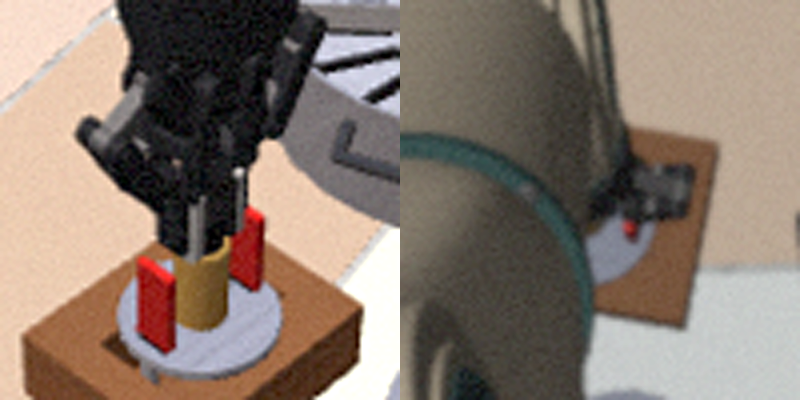

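The fingers closed on the black cap (tips at about zoom (195,262)) instead of the tabs, so the real tip height doesn't match the reported z. I'll check that before moving.

```bash
python3 -c "
from h import *
p=shot('side');q=shot('top')
for z in(57,70,80,90,100,110):
  a=proj(p,[525,112,z]); print(z,np.round(a,1),'zoom',np.round([(a[0]-270)*4,(a[1]-235)*4]))
# s2 fingertips (crop 200,130 x2.5) at opened: world fingers
for z in (197,210,220,230,240):
  for s in(1,-1):
    X=np.array([525,113.4,z])+s*50*np.array([.205,.979,0]); a=proj(p,X); print(z,s,'s2zoom',np.round([(a[0]-200)*2.5,(a[1]-130)*2.5]))
print(ctrl.read_state())
"
```

```text
57 [318.5 308.5] zoom [194. 294.]
70 [318.6 303.4] zoom [194. 273.]
80 [318.7 299.3] zoom [195. 257.]
90 [318.8 295.3] zoom [195. 241.]
100 [318.9 291.1] zoom [195. 225.]
110 [319. 287.] zoom [196. 208.]
197 1 s2zoom [245. 331.]
197 -1 s2zoom [349. 265.]
210 1 s2zoom [245. 315.]
210 -1 s2zoom [349. 250.]
220 1 s2zoom [245. 303.]
220 -1 s2zoom [350. 238.]
230 1 s2zoom [245. 291.]
230 -1 s2zoom [351. 226.]
240 1 s2zoom [245. 278.]
240 -1 s2zoom [351. 214.]
{'clock': 5.45, 'qpos': array([-0.33931631,  0.67527011,  0.1179282 ,  1.95776558, -0.15049096,
        0.51606417, -1.89833626]), 'qd': array([ 3.66192283e-05,  5.89169308e-04,  1.91323720e-03,  1.18322380e-03,
        4.44982909e-04, -4.79607781e-04, -7.08626458e-05]), 'tau': array([ 1.12410318e+00, -4.74886930e+01,  3.25829454e+00, -1.02677026e+01,
        3.18017956e-01, -1.18534151e-01,  3.91023117e-03]), 'eef_pos': array([525.13862071, 111.73418564,  57.45589576]), 'tool_rot': array([-3.14086879e+00, -4.82481106e-04, -2.11514915e-01]), 'force': array([-0.72784103,  1.65764331,  5.51810886]), 'torque': array([ 0.34118193,  0.10712751, -0.00580304]), 'gripper_force': 58.688018918037415, 'width': 17.83883745128279}
```

The open fingertips in the previous view project to z ≈ 240 against a reported 197. Allowing for the 13 mm swing, the true tip sits about 30 mm above the reported TCP. I'll open, back off, and check that the gauge and cap are unchanged.

>>> step_arm --series '[[[0,0,0,0,0,0,0.5],[0,0,0,0,0,0,0],[0,0,0,0,0,0,0],[0,0,0,0,0,0,0],[0,0,0,0,0,0,0],[0,0,0,0,0,-0.2,0],[0,0,0,0,0,-0.2,0],[0,0,0,0,0,-0.2,0],[0,0,0,0,0,0,0],[0,0,0,0,0,0,0]]]'

```text
clock: 6.45
eef_pos: [525.1, 111.4, 147.6]
tool_rot: [-3.141, -0.001, -0.212]
force: [-0.2, 0.4, -0.7]
width: 85.3
gripper_force: 0.0
```

```bash
python3 -c "
from h import *
plan([525,112.3,30],-12)
S=cv2.imread('pics/side.png')[:,:,::-1]
P=[shot('side') for _ in range(4)]
A=np.mean([p['img'].astype(float) for p in P],0)
# subpixel shift of cap patch & of flange/barrel patch vs initial
g=lambda I:I.astype(np.float32).mean(2)
for n,(x,y,w,h) in dict(captop=(312,283,17,9),barrel=(311,300,19,14),tabs=(302,292,12,24),flange=(298,318,44,18),tab2=(324,282,14,24)).items():
    a=g(S)[y:y+h,x:x+w];b=g(A)[y:y+h,x:x+w]
    M=np.float32([[1,0,0],[0,1,0]])
    try:
        c,M=cv2.findTransformECC(a,b,M,cv2.MOTION_TRANSLATION,(3,200,1e-6));print(n,round(c,3),M[:,2])
    except Exception as e: print(n,'fail')
f=lambda I:cv2.resize(I[265:335,270:370,::-1].astype(np.uint8),None,fx=4,fy=4,interpolation=2)
cv2.imwrite('pics/s4.png',cv2.convertScaleAbs(np.hstack([f(S),f(A)]),alpha=1.5))
cv2.imwrite('pics/s4b.png',A[:,:,::-1].astype(np.uint8))
"
```

```text
t 6.45 pos [525.1 111.4 147.6] rot [-1.7996e+02 -6.0000e-02 -1.2130e+01] F [-0.2  0.4 -0.7] w 85.29665661597262
turn total [-0.0009 -0.0014 -0.0029] deg [-0.  -0.1 -0.1] shift total [-0.0019 -0.0058  0.7841] mm [ -0.3  -0.9 117.6]
captop 0.999 [-6.1839819e-05  8.4083326e-02]
barrel 0.999 [-0.02030781 -0.06273729]
tabs 0.999 [ 0.01656438 -0.01511155]
flange 1.0 [-0.01006727  0.00607539]
tab2 0.999 [-0.00434144  0.09548074]
```

View pics/s4.png

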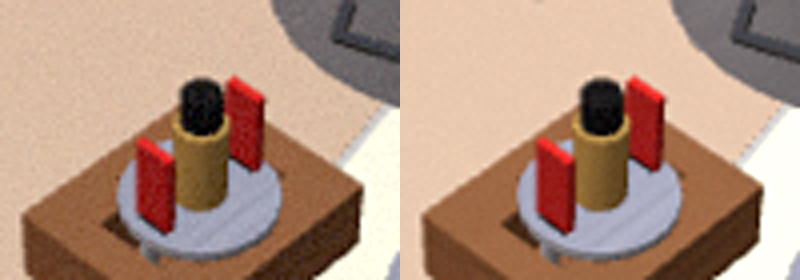

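The gauge and cap haven't moved: the cap shift is under 0.1 px, about 0.2 mm. I'll descend with the 30 mm tool offset corrected.

>>> step_arm --series '[[[0,0,0,0,-0.006,0.2,0],[0,0,0,0,0,0.2,0],[0,0,0,0,0,0.2,0],[0,0,0,0,0,0.1,0],[0,0,0,0,0,0.06,0],[0,0,0,0,0,0.06,0],[0,0,0,0,0,0,0.2],[0,0,0,0,0,0,0.2]]]'

```text
clock: 7.45
eef_pos: [525.4, 112.2, 24.5]
tool_rot: [-3.141, -0.001, -0.212]
force: [0.3, -0.3, -0.6]
width: 68.3
gripper_force: 0.0
```

>>> step_arm --series '[[[0,0,0,0,0,0,0.4],[0,0,0,0,0,0,0.6],[0,0,0,0,0,0,1],[0,0,0,0,0,0,1],[0,0,0,0,0,0,1],[0,0,0,0,0,0,1],[0,0,0,0,0,0,1],[0,0,0,0,0,0,1]]]'

```text
clock: 8.25
eef_pos: [526.1, 112.1, 26.8]
tool_rot: [-3.14, -0.003, -0.213]
force: [-3.0, -0.8, 16.1]
width: 39.8
gripper_force: 59.6
```

```bash
python3 -c "
from h import *
plan([525,112.3,160],-12)
p=shot('side')
f=lambda p,x,y:cv2.resize(p['img'][y:y+100,x:x+130,::-1],None,fx=4,fy=4,interpolation=2)
cv2.imwrite('pics/s5.png',cv2.convertScaleAbs(f(p,260,235),alpha=1.5))"
```

```text
t 8.25 pos [526.1 112.1  26.8] rot [-1.7991e+02 -1.5000e-01 -1.2210e+01] F [-3.  -0.8 16.1] w 39.765109032670495
turn total [-0.0019 -0.0033 -0.0047] deg [-0.1 -0.1 -0.2] shift total [-7.700e-03  2.000e-04 -8.879e-01] mm [  -1.2    0.  -133.2]
```

View pics/s5.png

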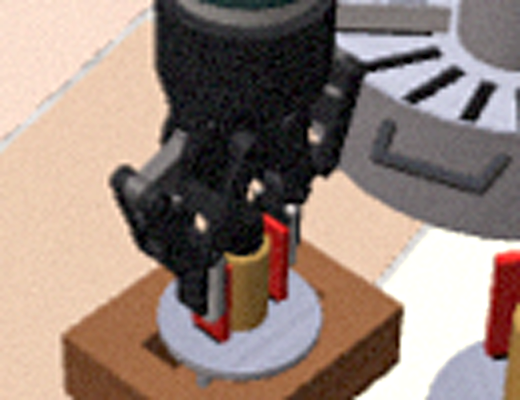

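The tabs are gripped (near tab at (212,320), far one at (275,255)) and reported width / 0.9 ≈ 44 mm, so they are fully squeezed. Now lifting.

>>> step_arm --series '[[[0,0,0,0,0,-0.02,1],[0,0,0,0,0,-0.04,1],[0,0,0,0,0,-0.1,1],[0,0,0,0,0,-0.2,1],[0,0,0,0,0,-0.2,1],[0,0,0,0,0,-0.2,1],[0,0,0,0,0,-0.16,1],[0,0,0,0,0,0,1],[0,0,0,0,0,0,1]]]'

```text
clock: 9.2
eef_pos: [524.7, 112.2, 162.1]
tool_rot: [-3.141, -0.0, -0.212]
force: [0.0, -0.6, -3.4]
width: 38.8
gripper_force: 61.2
```

```bash
python3 -c "
from h import *
plan([505.5,-141,165],-12)"
```

```text
t 9.2 pos [524.7 112.2 162.1] rot [-179.99   -0.    -12.12] F [ 0.  -0.6 -3.4] w 38.77357214128486
turn total [-0.0002 -0.     -0.0027] deg [-0.  -0.  -0.1] shift total [ 0.2259  1.6777 -0.0192] mm [ 33.9 251.7  -2.9]
```

>>> step_arm --series '[[[0,0,0,0.014,0.1,0,1],[0,0,0,0.028,0.21,0,1],[0,0,0,0.028,0.21,0,1],[0,0,0,0.028,0.21,0,1],[0,0,0,0.028,0.21,0,1],[0,0,0,0.028,0.21,0,1],[0,0,0,0.028,0.21,0,1],[0,0,0,0.028,0.21,0,1],[0,0,0,0.014,0.107,0,1],[0,0,0,0,0,0,1],[0,0,0,0,0,0,1],[0,0,0,0,0,0,1]]]'

```text
clock: 10.4
eef_pos: [504.5, -139.6, 161.5]
tool_rot: [-3.141, 0.002, -0.21]
force: [0.5, -0.0, -2.9]
width: 39.1
gripper_force: 61.2
```

```bash
python3 -c "
from h import *
plan([505.5,-141,87],-12)
p=shot('side');q=shot('top')
f=lambda p,x,y,w,h,k:cv2.resize(p['img'][y:y+h,x:x+w,::-1],None,fx=k,fy=k,interpolation=2)
a=f(p,340,165,100,130,4);b=f(q,365,225,75,75,5);b=cv2.copyMakeBorder(b,0,a.shape[0]-b.shape[0],0,0,cv2.BORDER_CONSTANT)
cv2.imwrite('pics/s6.png',cv2.convertScaleAbs(np.hstack([a,b]),alpha=1.5))
s=ctrl.read_state()['eef_pos']
for z in(147,154,178):print(z,proj(p,[s[0],s[1],z]))
for y in(-141,-143,-145): print(proj(p,[505.5,y,100]))
"
```

```text
t 10.4 pos [ 504.5 -139.6  161.5] rot [-1.7996e+02  1.0000e-01 -1.2040e+01] F [ 0.5 -0.  -2.9] w 39.11264309267813
turn total [-0.001   0.0022 -0.0009] deg [-0.   0.1 -0. ] shift total [0.0083 0.008  0.4964] mm [ 1.2  1.2 74.5]
147 [np.float64(393.453957584754), np.float64(206.32712391224896)]
154 [np.float64(393.8040072835763), np.float64(203.43346031187176)]
178 [np.float64(395.025181942897), np.float64(193.338697558845)]
[np.float64(391.2530576187952), np.float64(224.74326561451613)]
[np.float64(391.67566635265075), np.float64(224.27032645252984)]
[np.float64(392.0972729513009), np.float64(223.79850877466413)]
```

View pics/s6.png

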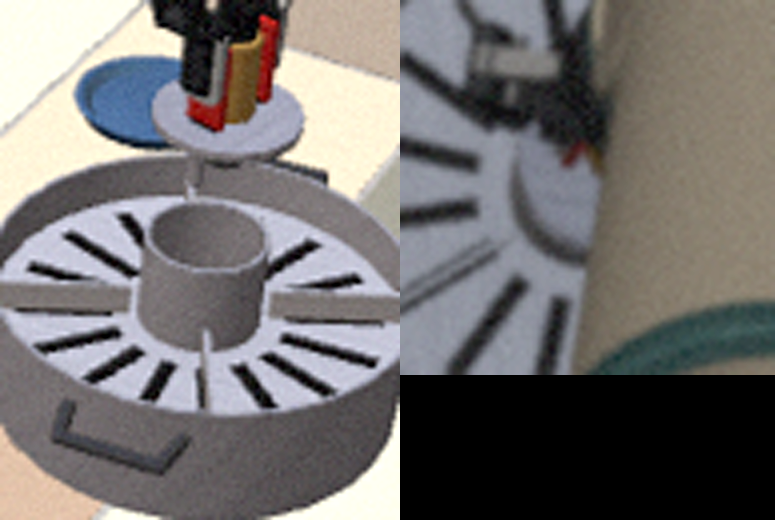

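The side view shows the flange disc centred at px ≈ (396.4,193.6) above the rim at ≈ (391.7,223.6), roughly lined up. I'll fit the projected circles by edge strength to refine this.

```bash
cat > fit.py <<'E'
from h import *
from scipy.optimize import minimize
def grad(I):
    g=cv2.GaussianBlur(I.astype(np.float32).mean(2),(0,0),.8); return g
def score(G,p,c,r,z,a,rel=2.0):
    # signed contrast across projected circle
    def samp(rr):
        P=np.array([proj(p,[c[0]+rr*np.cos(t),c[1]+rr*np.sin(t),z]) for t in a],np.float32)
        return cv2.remap(G,P[:,0][None],P[:,1][None],cv2.INTER_LINEAR)[0]
    return np.abs(samp(r+rel)-samp(r-rel))
def fit(I,p,c0,rs,z,a=np.linspace(0,2*np.pi,72,endpoint=False)):
    G=grad(I); best=(-1,)
    for st,n in((1,8),(.25,5)):
        c1=c0 if best[0]<0 else best[1]
        for i in range(-n,n+1):
            for j in range(-n,n+1):
                c=(c1[0]+i*st,c1[1]+j*st); v=sum(np.minimum(score(G,p,c,r,z,a),40).mean() for r in rs)
                if v>best[0]: best=(v,c)
    return best
E
python3 - <<'E'
from fit import *
T=cv2.imread('pics/top.png');S=cv2.imread('pics/side.png');p=shot('top');q=shot('side')
for n,I,k in(('top',T,p),('side',S,q)):
    print(n,'rim30',fit(I,k,(506,-142),[30],100),'rim both',fit(I,k,(506,-142),[30,33],100),'flange',fit(I,k,(525,112),[38],46))
for zf in(178,181,184): print('now flange side',zf,fit(q['img'],q,(504.5,-140),[38],zf))
E
```

```text
top rim30 (np.float32(26.100412), (508.75, -143.0)) rim both (np.float32(37.267456), (500.75, -136.0)) flange (np.float32(15.903148), (525.0, 113.5))
side rim30 (np.float32(21.7661), (505.25, -145.0)) rim both (np.float32(39.527832), (505.75, -143.5)) flange (np.float32(25.711632), (524.0, 110.75))
now flange side 178 (np.float32(21.546793), (502.75, -143.25))
now flange side 181 (np.float32(21.680027), (501.0, -139.0))
now flange side 184 (np.float32(21.766968), (499.5, -134.5))
```

```bash
python3 -c "
from h import *
plan([507.5,-141.3,121],-12)"
```

```text
t 10.6 pos [ 505.1 -139.8  162.1] rot [-1.7998e+02  2.0000e-02 -1.2030e+01] F [-0.1  0.4 -2.6] w 39.047836868364655
turn total [-0.0004  0.0004 -0.0006] deg [-0.  0. -0.] shift total [0.0177 0.0064 0.2737] mm [ 2.7  1.  41.1]
```

>>> step_arm --series '[[[0,0,0,0.018,0.006,0.07,1],[0,0,0,0,0,0.07,1],[0,0,0,0,0,0.07,1],[0,0,0,0,0,0.064,1],[0,0,0,0,0,0,1],[0,0,0,0,0,0,1],[0,0,0,0,0,0,1]]]'

```text
clock: 11.3
eef_pos: [507.8, -142.5, 121.4]
tool_rot: [3.142, -0.001, -0.212]
force: [0.5, -1.2, -2.5]
width: 38.4
gripper_force: 61.2
```

Run:
```python
from fit import *
plan([507.5,-141.3,87],-12)
p=shot('side','side7');q=shot('top','top7')
for zf in(138,140,142): print(zf,fit(p['img'],p,(506,-141),[38],zf))
# front part of rim still visible
a=np.radians(np.arange(20,200,5))
print('rim',fit(p['img'],p,(506,-142),[30,33],100,a))
f=lambda p,x,y,w,h,k:cv2.resize(p['img'][y:y+h,x:x+w,::-1],None,fx=k,fy=k,interpolation=2)
cv2.imwrite('pics/s7.png',cv2.convertScaleAbs(np.hstack([f(p,350,175,80,80,5),f(q,365,220,80,80,5)]),alpha=1.7))
```

```text
t 11.3 pos [ 507.8 -142.5  121.4] rot [ 1.800e+02 -4.000e-02 -1.214e+01] F [ 0.5 -1.2 -2.5] w 38.44702904778342
turn total [ 0.0001 -0.001  -0.0031] deg [ 0.  -0.  -0.1] shift total [-0.0038 -0.0073  0.229 ] mm [-0.6 -1.1 34.4]
138 (np.float32(20.780846), (507, -147))
140 (np.float32(20.6729), (506, -144))
142 (np.float32(20.541883), (505.0, -141.75))
rim (np.float32(33.66172), (502.5, -146.25))
```

View pics/s7.png

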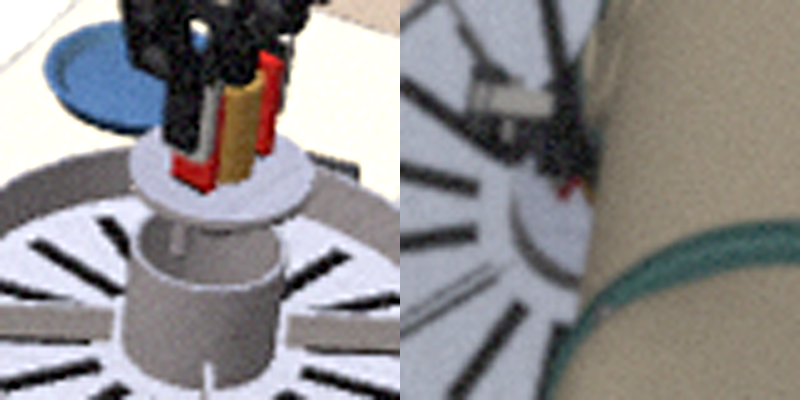

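Same-camera fits put the flange at (505.8,-143.6) and the rim at (505.75,-143.5), so they line up. The near leg at zoom (178,240) already lies inside the bore outline. Lowering gently.

>>> step_arm --series '[[[0,0,0,0.003,0,0.02,1],[0,0,0,0,0,0.02,1],[0,0,0,0,0,0.02,1],[0,0,0,0,0,0.02,1],[0,0,0,0,0,0.02,1]]]'

```text
clock: 11.9
eef_pos: [507.8, -142.4, 105.7]
tool_rot: [-3.142, 0.0, -0.212]
force: [-1.3, 0.3, -2.9]
width: 39.2
gripper_force: 61.2
```

>>> step_arm --series '[[[0,0,0,0,0,0.02,1],[0,0,0,0,0,0.02,1],[0,0,0,0,0,0.02,1],[0,0,0,0,0,0.015,1],[0,0,0,0,0,0.01,1],[0,0,0,0,0,0,1]]]'

```text
clock: 12.5
eef_pos: [507.8, -142.3, 93.1]
tool_rot: [-3.142, 0.0, -0.212]
force: [-0.4, 0.9, -1.4]
width: 39.0
gripper_force: 61.2
```

>>> step_arm --series '[[[0,0,0,0,0,0.01,1],[0,0,0,0,0,0,1]]]'

```text
clock: 12.7
eef_pos: [507.9, -142.4, 91.8]
tool_rot: [-3.142, 0.0, -0.212]
force: [0.3, -0.3, -2.7]
width: 38.7
gripper_force: 61.2
```

>>> step_arm --series '[[[0,0,0,0,0,0.007,1],[0,0,0,0,0,0.007,1],[0,0,0,0,0,0,1]]]'

```text
clock: 13.0
eef_pos: [507.8, -142.4, 89.6]
tool_rot: [-3.142, 0.0, -0.212]
force: [-0.1, 0.5, -3.7]
width: 38.8
gripper_force: 61.2
```

>>> step_arm --series '[[[0,0,0,0,0,0.007,1],[0,0,0,0,0,0.004,1],[0,0,0,0,0,0,1]]]'

```text
clock: 13.3
eef_pos: [507.9, -142.4, 88.0]
tool_rot: [-3.142, 0.0, -0.212]
force: [-0.1, -0.3, -3.9]
width: 38.7
gripper_force: 61.2
```

>>> step_arm --series '[[[0,0,0,0,0,0.006,1],[0,0,0,0,0,0,1]]]'

```text
clock: 13.5
eef_pos: [508.0, -142.4, 87.4]
tool_rot: [-3.142, -0.0, -0.212]
force: [-0.1, 1.6, -0.9]
width: 38.9
gripper_force: 61.7
```

>>> step_arm --series '[[[0,0,0,0,0,0.005,1],[0,0,0,0,0,0,1]]]'

```text
clock: 13.7
eef_pos: [508.0, -142.5, 87.2]
tool_rot: [-3.141, -0.001, -0.212]
force: [-1.5, -0.6, 5.1]
width: 38.8
gripper_force: 63.3
```

Contact at reported z ≈ 87.3, matching the predicted 86.8, so the flange is on the rim. Releasing the tabs.

>>> step_arm --series '[[[0,0,0,0,0,0,0.4],[0,0,0,0,0,0,0.2],[0,0,0,0,0,0,0],[0,0,0,0,0,0,0],[0,0,0,0,0,0,0],[0,0,0,0,0,0,0],[0,0,0,0,0,0,0],[0,0,0,0,0,0,0]]]'

```text
clock: 14.5
eef_pos: [507.9, -142.4, 86.4]
tool_rot: [-3.142, -0.0, -0.212]
force: [-0.0, -0.4, 0.0]
width: 85.6
gripper_force: 0.0
```

>>> step_arm --series '[[[0,0,0,0,0,-0.1,0],[0,0,0,0,0,-0.2,0],[0,0,0,0,0,-0.25,0],[0,0,0,0,0,0,0],[0,0,0,0,0,0,0.5],[0,0,0,0,0,0,1],[0,0,0,0,0,0,1],[0,0,0,0,0,0,1],[0,0,0,0,0,0,1],[0,0,0,0,0,0,1]]]'

```text
clock: 15.5
eef_pos: [507.7, -142.4, 168.6]
tool_rot: [3.142, 0.001, -0.212]
force: [0.7, -0.4, 0.4]
width: 0.1
gripper_force: 0.0
```

Run:
```python
from fit import *
plan([508,-142.4,170],-12)
p=shot('side','side8');q=shot('top','top8')
f=lambda p,x,y,w,h,k:cv2.resize(p['img'][y:y+h,x:x+w,::-1],None,fx=k,fy=k,interpolation=2)
cv2.imwrite('pics/s8.png',cv2.convertScaleAbs(np.hstack([f(p,340,145,100,120,4),f(q,355,205,96,120,4)]),alpha=1.7))
print(fit(p['img'],p,(506,-142),[38],106))
print([proj(p,[507.5,-142.5,z]) for z in(100,106,168,200)])
```

```text
t 15.5 pos [ 507.7 -142.4  168.6] rot [ 1.800e+02  4.000e-02 -1.213e+01] F [ 0.7 -0.4  0.4] w 0.12008676535130881
turn total [ 0.      0.0009 -0.0029] deg [ 0.   0.  -0.1] shift total [ 0.0018 -0.0001 -0.0097] mm [ 0.3 -0.  -1.4]
(np.float32(17.540588), (506.0, -144.75))
[[np.float64(390.70202347687996), np.float64(224.0786774120066)], [np.float64(390.9845363965726), np.float64(221.72708023926222)], [np.float64(394.01496874120096), np.float64(196.5021944479362)], [np.float64(395.66287240983047), np.float64(182.78527979383819)]]
```

View pics/s8.png

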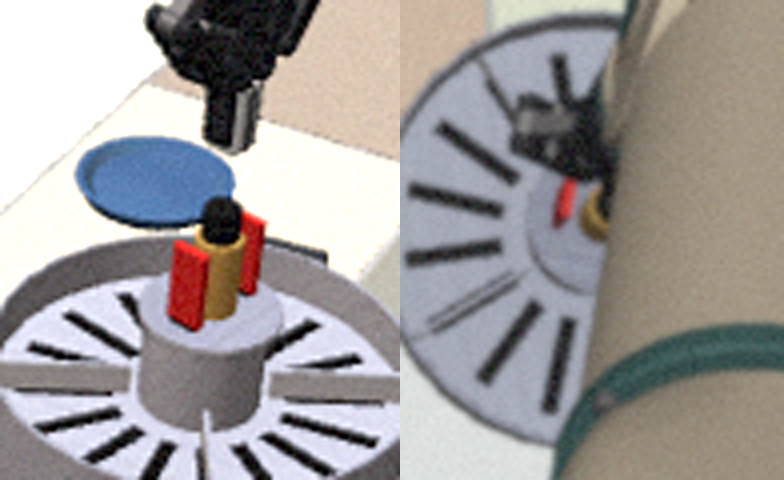

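The gauge is seated: flange on the rim, cap still up at zoom (221,208), tabs partly out. The closed fingertips at (232,150) are above the cap. Now pressing the cap, in small steps with force readings.

>>> step_arm --series '[[[0,0,0,0,0,0.06,1],[0,0,0,0,0,0.06,1],[0,0,0,0,0,0.04,1],[0,0,0,0,0,0.013,1],[0,0,0,0,0,0,1],[0,0,0,0,0,0,1]]]'

```text
clock: 16.2
eef_pos: [508.0, -142.5, 143.0]
tool_rot: [3.142, -0.0, -0.212]
force: [-0.0, 0.2, -1.1]
width: 0.2
gripper_force: 0.0
```

>>> step_arm --series '[[[0,0,0,0,0,0.007,1],[0,0,0,0,0,0,1]]]'

```text
clock: 16.4
eef_pos: [508.1, -142.4, 142.1]
tool_rot: [-3.142, -0.0, -0.212]
force: [-0.8, 0.1, -0.0]
width: 0.4
gripper_force: 0.0
```

>>> step_arm --series '[[[0,0,0,0,0,0.007,1],[0,0,0,0,0,0,1]]]'

```text
clock: 16.6
eef_pos: [507.9, -142.4, 140.9]
tool_rot: [-3.142, 0.0, -0.212]
force: [-0.3, -0.1, 0.1]
width: 0.1
gripper_force: 0.0
```

>>> step_arm --series '[[[0,0,0,0,0,0.007,1],[0,0,0,0,0,0,1]]]'

```text
clock: 16.8
eef_pos: [507.9, -142.3, 139.7]
tool_rot: [-3.142, 0.0, -0.212]
force: [0.1, 0.2, 0.5]
width: -0.1
gripper_force: 0.0
```

>>> step_arm --series '[[[0,0,0,0,0,0.007,1],[0,0,0,0,0,0,1]]]'

```text
clock: 17.0
eef_pos: [507.8, -142.4, 138.6]
tool_rot: [-3.142, 0.0, -0.212]
force: [-0.1, -0.7, 1.5]
width: -0.1
gripper_force: 0.0
```

>>> step_arm --series '[[[0,0,0,0,0,0.007,1],[0,0,0,0,0,0,1]]]'

```text
clock: 17.2
eef_pos: [507.8, -142.3, 137.6]
tool_rot: [-3.142, 0.0, -0.212]
force: [-0.7, 0.5, 0.6]
width: 0.0
gripper_force: 0.0
```

>>> step_arm --series '[[[0,0,0,0,0,0.005,1],[0,0,0,0,0,0,1]]]'

```text
clock: 17.4
eef_pos: [507.9, -142.4, 136.9]
tool_rot: [-3.142, 0.0, -0.212]
force: [-1.0, 0.5, -0.7]
width: 0.1
gripper_force: 0.0
```

>>> step_arm --series '[[[0,0,0,0,0,0.005,1],[0,0,0,0,0,0,1]]]'

```text
clock: 17.6
eef_pos: [507.9, -142.4, 136.1]
tool_rot: [-3.142, 0.0, -0.212]
force: [-1.1, 0.5, 0.7]
width: -0.1
gripper_force: 0.0
```

>>> step_arm --series '[[[0,0,0,0,0,0.006,1],[0,0,0,0,0,0,1]]]'

```text
clock: 17.8
eef_pos: [507.8, -142.4, 135.2]
tool_rot: [-3.142, 0.0, -0.212]
force: [0.0, -0.2, 1.4]
width: 0.2
gripper_force: 0.0
```

>>> step_arm --series '[[[0,0,0,0,0,0.006,1],[0,0,0,0,0,0,1]]]'

```text
clock: 18.0
eef_pos: [507.8, -142.4, 134.3]
tool_rot: [-3.142, 0.0, -0.212]
force: [0.1, 0.4, -0.7]
width: 0.2
gripper_force: 0.0
```

>>> step_arm --series '[[[0,0,0,0,0,0.006,1],[0,0,0,0,0,0,1]]]'

```text
clock: 18.2
eef_pos: [508.0, -142.4, 133.7]
tool_rot: [-3.142, -0.0, -0.212]
force: [0.1, -0.9, 1.5]
width: -0.3
gripper_force: 0.8
```

>>> step_arm --series '[[[0,0,0,0,0,0.006,1],[0,0,0,0,0,0,1]]]'

```text
clock: 18.4
eef_pos: [508.0, -142.4, 132.9]
tool_rot: [-3.142, -0.0, -0.212]
force: [-0.5, -0.0, 4.4]
width: -0.2
gripper_force: 2.2
```

>>> step_arm --series '[[[0,0,0,0,0,0.005,1],[0,0,0,0,0,0,1]]]'

```text
clock: 18.6
eef_pos: [508.0, -142.4, 132.2]
tool_rot: [-3.142, -0.0, -0.212]
force: [-2.2, -0.4, 5.3]
width: -0.2
gripper_force: 2.4
```

>>> step_arm --series '[[[0,0,0,0,0,0.004,1],[0,0,0,0,0,0,1]]]'

```text
clock: 18.8
eef_pos: [508.1, -142.4, 131.6]
tool_rot: [-3.142, -0.0, -0.212]
force: [-1.4, 0.6, 4.7]
width: -0.3
gripper_force: 2.5
```

>>> step_arm --series '[[[0,0,0,0,0,0.004,1],[0,0,0,0,0,0,1]]]'

```text
clock: 19.0
eef_pos: [508.1, -142.5, 131.3]
tool_rot: [-3.142, -0.001, -0.212]
force: [-2.1, 0.8, 6.8]
width: -0.4
gripper_force: 3.6
```

>>> step_arm --series '[[[0,0,0,0,0,0.003,1],[0,0,0,0,0,0,1]]]'

```text
clock: 19.2
eef_pos: [508.1, -142.5, 131.1]
tool_rot: [-3.141, -0.001, -0.212]
force: [-2.7, 0.6, 9.9]
width: -0.4
gripper_force: 4.8
```

>>> step_arm --series '[[[0,0,0,0,0,0.003,1],[0,0,0,0,0,0,1]]]'

```text
clock: 19.4
eef_pos: [508.2, -142.5, 130.9]
tool_rot: [-3.141, -0.001, -0.212]
force: [-3.0, 0.3, 10.8]
width: 0.1
gripper_force: 5.9
```

>>> step_arm --series '[[[0,0,0,0,0,0.003,1],[0,0,0,0,0,0,1]]]'

```text
clock: 19.6
eef_pos: [508.2, -142.5, 130.7]
tool_rot: [-3.141, -0.001, -0.212]
force: [-4.1, 0.7, 15.4]
width: 0.1
gripper_force: 7.0
```

>>> step_arm --series '[[[0,0,0,0,0,0.003,1],[0,0,0,0,0,0,1]]]'

```text
clock: 19.8
eef_pos: [508.2, -142.5, 130.5]
tool_rot: [-3.141, -0.001, -0.212]
force: [-3.6, 1.2, 16.0]
width: -0.1
gripper_force: 8.1
```

>>> step_arm --series '[[[0,0,0,0,0,0.003,1],[0,0,0,0,0,0,1]]]'

```text
clock: 20.0
eef_pos: [508.3, -142.5, 130.3]
tool_rot: [-3.141, -0.001, -0.212]
force: [-4.6, 1.7, 17.4]
width: -0.2
gripper_force: 9.2
```

>>> step_arm --series '[[[0,0,0,0,0,-0.05,1],[0,0,0,0,0,-0.15,1],[0,0,0,0,0,-0.2,1],[0,0,0,0,0,0,0],[0,0,0,0,0,0,0]]]'

```text
clock: 20.5
eef_pos: [508.2, -142.4, 188.7]
tool_rot: [-3.142, -0.001, -0.212]
force: [-0.0, 0.3, -1.2]
width: 28.6
gripper_force: 0.0
```

>>> step_arm --series '[[[0,0,-0.1818,0,0,0,0],[0,0,-0.1818,0,0,0,0],[0,0,-0.1818,0,0,0,0],[0,0,-0.1818,0,0,0,0],[0,0,-0.1818,0,0,0,0],[0,0,-0.1818,0,0,0,0],[0,0,-0.1818,0,0,0,0],[0,0,-0.1818,0,0,0,0],[0,0,-0.1818,0,0,0,0],[0,0,-0.1818,0,0,0,0],[0,0,-0.182,0,0,0,0],[0,0,0,0,0,0,0]]]'

```text
clock: 21.7
eef_pos: [507.0, -142.1, 187.1]
tool_rot: [-3.139, -0.001, 1.359]
force: [-1.6, -0.0, -0.2]
width: 85.5
gripper_force: 0.0
```

Run:
```python
from fit import *
plan([507.5,-142.5,87],78)
P=[shot('side') for _ in range(4)];p=P[0]
A=np.mean([p['img'].astype(float) for p in P],0);B=cv2.imread('pics/side8.png')[:,:,::-1]
g=lambda I:I.astype(np.float32).mean(2)
for n,(x,y,w,h) in dict(captop=(386,193,20,9),tab1=(380,205,14,24),flange=(374,215,38,20),tab2=(398,197,11,20)).items():
    try:
        c,M=cv2.findTransformECC(g(B)[y:y+h,x:x+w],g(A)[y:y+h,x:x+w],np.float32([[1,0,0],[0,1,0]]),cv2.MOTION_TRANSLATION,(3,200,1e-6));print(n,round(c,3),M[:,2])
    except Exception as e: print(n,'fail')
```

```text
t 21.7 pos [ 507.  -142.1  187.1] rot [-1.7985e+02 -5.0000e-02  7.7890e+01] F [-1.6 -0.  -0.2] w 85.50334535136184
turn total [-0.0033 -0.0012 -0.0024] deg [-0.2 -0.1 -0.1] shift total [-0.0016  0.004   0.667 ] mm [ -0.2   0.6 100.1]
captop 0.978 [-0.28671768  0.5152303 ]
tab1 0.998 [ 0.01388192 -0.04475255]
flange 1.0 [ 0.00384223 -0.00902242]
tab2 0.998 [-0.05369015  0.05326328]
```

The cap is down, and the tabs and flange haven't moved. Now gripping the brass barrel across the tabs.

>>> step_arm --series '[[[0,0,0,0,0.003,0.2,0],[0,0,0,0,0,0.2,0],[0,0,0,0,0,0.15,0],[0,0,0,0,0,0.1,0],[0,0,0,0,0,0.06,0],[0,0,0,0,0,0,0],[0,0,0,0,0,0,0]]]'

```text
clock: 22.6
eef_pos: [508.8, -142.5, 82.3]
tool_rot: [3.141, 0.0, 1.359]
force: [0.5, -0.1, 0.1]
width: 85.5
gripper_force: 0.0
```

>>> step_arm --series '[[[0,0,0,0,0,0,0.3],[0,0,0,0,0,0,0.5],[0,0,0,0,0,0,0.6],[0,0,0,0,0,0,0.65],[0,0,0,0,0,0,0.7],[0,0,0,0,0,0,1],[0,0,0,0,0,0,1],[0,0,0,0,0,0,1],[0,0,0,0,0,0,1]]]'

```text
clock: 23.5
eef_pos: [507.5, -142.4, 82.3]
tool_rot: [-3.14, 0.0, 1.359]
force: [-3.7, -0.1, 6.4]
width: 24.4
gripper_force: 58.5
```

>>> step_arm --series '[[[0,0,0,0,0,-0.01,1],[0,0,0,0,0,-0.02,1],[0,0,0,0,0,-0.03,1],[0,0,0,0,0,-0.05,1],[0,0,0,0,0,-0.08,1],[0,0,0,0,0,-0.12,1],[0,0,0,0,0,-0.15,1],[0,0,0,0,0,-0.15,1],[0,0,0,0,0,0,1],[0,0,0,0,0,0,1]]]'

```text
clock: 24.5
eef_pos: [508.6, -142.6, 174.1]
tool_rot: [3.14, 0.0, 1.359]
force: [-0.2, -0.7, -2.9]
width: 24.3
gripper_force: 59.2
```

Run:
```python
from fit import *
plan([525.5,112.3,168],78)
p=shot('side','side9')
I=p['img'].astype(int)
m=((I[:,:,0]>90)&(I[:,:,1]<50)).astype(np.uint8)
k,_,st,ce=cv2.connectedComponentsWithStats(m)
for i in range(1,k):
    if st[i,4]>8: print(st[i],ce[i])
B=cv2.imread('pics/side8.png')[:,:,::-1].astype(int);m=((B[:,:,0]>90)&(B[:,:,1]<50)).astype(np.uint8)
k,_,st,ce=cv2.connectedComponentsWithStats(m)
for i in range(1,k):
    if st[i,4]>8: print('before',st[i],ce[i])
```

```text
t 24.5 pos [ 508.6 -142.6  174.1] rot [1.7991e+02 1.0000e-02 7.7860e+01] F [-0.2 -0.7 -2.9] w 24.339001147631183
turn total [ 0.002   0.0002 -0.0031] deg [ 0.1  0.  -0.1] shift total [ 1.6855 -0.2431  0.0405] mm [252.8 -36.5   6.1]
[181 165   5   7  11] [183.27272727 168.        ]
[385 165  11  23 161] [389.72049689 175.73913043]
[174 176   9  10  28] [177.92857143 180.35714286]
[230 210  15  16 129] [235.68217054 215.23255814]
[384 297  15   5  33] [390.45454545 298.93939394]
[396 328  18  18  78] [402.56410256 331.79487179]
[327 355   5  14  49] [328.83673469 361.34693878]
[375 360   5  14  56] [377.32142857 366.64285714]
before [400 199   6  19  54] [402.05555556 207.24074074]
before [382 205  11  22 145] [385.95862069 215.04137931]
before [230 210  15  16 128] [235.6953125 215.21875  ]
before [384 297  15   5  34] [390.29411765 299.        ]
before [395 328  19  18  73] [402.69863014 331.90410959]
before [327 355   5  14  50] [328.8  361.34]
before [375 360   5  14  54] [377.31481481 366.68518519]
```

Lifted clear, and the near tab is where a locked jaw would put it. Carrying it to the stand.

>>> step_arm --series '[[[0,0,0,0.1,-0.015,0,1],[0,0,0,0.21,-0.03,0,1],[0,0,0,0.21,-0.03,0,1],[0,0,0,0.21,-0.03,0,1],[0,0,0,0.21,-0.03,0,1],[0,0,0,0.21,-0.03,0,1],[0,0,0,0.21,-0.03,0,1],[0,0,0,0.21,-0.03,0,1],[0,0,0,0.115,-0.017,0,1],[0,0,0,0,0,0,1],[0,0,0,0,0,0,1],[0,0,0,0,0,0,1]]]'

```text
clock: 25.75
eef_pos: [525.4, 111.1, 172.8]
tool_rot: [-3.14, 0.001, 1.358]
force: [-0.4, -0.7, -3.0]
width: 24.9
gripper_force: 59.2
```

Run:
```python
from fit import *
plan([525.5,112.3,22.3],78)
p=shot('side','side10');s=ctrl.read_state()['eef_pos']
z=s[2]+17.7+6
for d in(-2,0,2): print(z+d,fit(p['img'],p,(s[0],s[1]),[38],z+d))
```

```text
t 25.75 pos [525.4 111.1 172.8] rot [-1.7993e+02  8.0000e-02  7.7800e+01] F [-0.4 -0.7 -3. ] w 24.88503573169402
turn total [-0.0015  0.0019 -0.0045] deg [-0.1  0.1 -0.2] shift total [ 8.3000e-03 -9.0000e-04  1.0035e+00] mm [ 1.200e+00 -1.000e-01  1.505e+02]
194.660648088601 (np.float32(20.154673), (np.float64(525.5842843840605), np.float64(106.13634525510234)))
196.660648088601 (np.float32(20.164667), (np.float64(524.3342843840605), np.float64(108.13634525510234)))
198.660648088601 (np.float32(20.044691), (np.float64(523.0842843840605), np.float64(110.13634525510234)))
```

>>> step_arm --series '[[[0,0,0,0.012,0,0.1,1],[0,0,0,0,0,0.2,1],[0,0,0,0,0,0.2,1],[0,0,0,0,0,0.15,1],[0,0,0,0,0,0.1,1],[0,0,0,0,0,0.05,1],[0,0,0,0,0,0.03,1],[0,0,0,0,0,0.03,1],[0,0,0,0,0,0.03,1],[0,0,0,0,0,0,1],[0,0,0,0,0,0,1]]]'

```text
clock: 26.9
eef_pos: [526.6, 114.1, 40.2]
tool_rot: [3.141, -0.0, 1.359]
force: [0.6, -0.8, -2.7]
width: 24.2
gripper_force: 59.2
```

>>> step_arm --series '[[[0,0,0,0,0,0.02,1],[0,0,0,0,0,0.02,1],[0,0,0,0,0,0.02,1],[0,0,0,0,0,0,1]]]'

```text
clock: 27.3
eef_pos: [526.0, 113.9, 30.4]
tool_rot: [-3.141, 0.0, 1.359]
force: [-1.1, -1.1, -2.4]
width: 24.4
gripper_force: 59.2
```

Legs in the well with no side load. Continuing down.

>>> step_arm --series '[[[0,0,0,0,0,0.015,1],[0,0,0,0,0,0.015,1],[0,0,0,0,0,0.01,1],[0,0,0,0,0,0,1]]]'

```text
clock: 27.7
eef_pos: [526.2, 114.0, 24.7]
tool_rot: [-3.141, 0.0, 1.359]
force: [-0.5, 0.1, -2.5]
width: 24.3
gripper_force: 59.2
```

>>> step_arm --series '[[[0,0,0,0,0,0.006,1],[0,0,0,0,0,0,1]]]'

```text
clock: 27.9
eef_pos: [526.4, 114.0, 24.0]
tool_rot: [3.142, -0.0, 1.359]
force: [0.2, -0.4, -2.9]
width: 24.8
gripper_force: 59.2
```

>>> step_arm --series '[[[0,0,0,0,0,0.006,1],[0,0,0,0,0,0,1]]]'

```text
clock: 28.1
eef_pos: [526.4, 114.0, 23.1]
tool_rot: [-3.142, 0.0, 1.359]
force: [-0.1, -0.6, -2.5]
width: 24.7
gripper_force: 59.2
```

>>> step_arm --series '[[[0,0,0,0,0,0.006,1],[0,0,0,0,0,0,1]]]'

```text
clock: 28.3
eef_pos: [526.5, 114.1, 22.4]
tool_rot: [3.141, -0.0, 1.359]
force: [0.9, -0.3, -0.8]
width: 24.5
gripper_force: 59.3
```

>>> step_arm --series '[[[0,0,0,0,0,0.004,1],[0,0,0,0,0,0,1]]]'

```text
clock: 28.5
eef_pos: [526.6, 114.0, 22.4]
tool_rot: [3.141, -0.0, 1.359]
force: [-1.2, 0.2, 5.0]
width: 24.7
gripper_force: 59.9
```

Seated at 22.4, as predicted. Releasing and rising straight up.

>>> step_arm --series '[[[0,0,0,0,0,0,0.6],[0,0,0,0,0,0,0.3],[0,0,0,0,0,0,0],[0,0,0,0,0,0,0],[0,0,0,0,0,0,0],[0,0,0,0,0,0,0],[0,0,0,0,0,0,0]]]'

```text
clock: 29.2
eef_pos: [526.4, 114.0, 21.6]
tool_rot: [-3.142, 0.0, 1.359]
force: [-0.5, 0.6, -0.2]
width: 85.5
gripper_force: 0.0
```

>>> step_arm --series '[[[0,0,0,0,0,-0.1,0],[0,0,0,0,0,-0.2,0],[0,0,0,0,0,-0.3,0],[0,0,0,0,0,-0.3,0],[0,0,0,0,0,-0.3,0],[0,0,0,0,0,0,0],[0,0,0,0,0,0,0],[0,0,0,0,0,0,0]]]'

```text
clock: 30.0
eef_pos: [525.3, 113.6, 200.5]
tool_rot: [-3.14, 0.001, 1.359]
force: [0.2, 0.6, -0.1]
width: 85.2
gripper_force: 0.0
```

Run:
```python
from fit import *
plan([525.5,112.3,22.3],78)
p=shot('side','side11')
print('flange',fit(p['img'],p,(525,112),[38],46),'initial was (524,110.75)')
for n in('side','side11'):
    I=cv2.imread('pics/'+n+'.png')[:,:,::-1].astype(int);m=((I[:,:,0]>90)&(I[:,:,1]<50)).astype(np.uint8)
    k,_,st,ce=cv2.connectedComponentsWithStats(m)
    for i in range(1,k):
        if st[i,4]>8: print(n,st[i],ce[i].round(1))
def tabs(c,j):
    return [np.round(proj(p,[c[0]+s*(28.5-j)*.208,c[1]+s*(28.5-j)*.978,70]),1) for s in(1,-1)]
print('expected out',tabs((524,110.75),0),'in6',tabs((524,110.75),6))
```

```text
t 30.0 pos [525.3 113.6 200.5] rot [-1.7988e+02  7.0000e-02  7.7870e+01] F [ 0.2  0.6 -0.1] w 85.23679428423814
turn total [-0.0026  0.0015 -0.0029] deg [-0.1  0.1 -0.1] shift total [-0.0081  0.0029  1.188 ] mm [ -1.2   0.4 178.2]
flange (np.float32(28.388222), (525.25, 111.5)) initial was (524,110.75)
side [177 163   6  14  19] [179.6 169.3]
side [174 177   3   6  10] [174.8 179.9]
side [230 210  15  13 113] [236.2 214.2]
side [326 285  10  21 119] [330.1 294.1]
side [384 297  15   4  32] [390.8 298.8]
side [304 299   9  23 135] [307.3 309.6]
side [398 328  16   5  57] [404.7 329.6]
side [327 355   5  14  49] [328.8 361.2]
side [375 360   5  13  53] [377.4 366.3]
side11 [230 210  15  16 136] [235.7 215.7]
side11 [324 286   9  22  90] [328.1 295.9]
side11 [384 297  15   5  35] [390.6 299.1]
side11 [305 298  10  23 143] [309.1 308. ]
side11 [395 328  19  20  83] [402.1 332.4]
side11 [327 355   5  14  49] [328.8 361.3]
side11 [375 360   5  14  57] [377.3 366.8]
expected out [array([308.3, 311.1]), array([330.1, 295.5])] in6 [array([310.7, 309.4]), array([327.9, 297.1])]
```

The gauge is back within 2 mm of its original spot, and the tabs are still in by about the bore amount. Handing in.

```bash
python3 -c "
from cell import ctrl
print(ctrl.finish_job())"
```

```text
the job is handed in; nothing more can be done
None
```

The job is handed in, with no verdict returned: the gauge was set on the tube rim, locked at about 17 N, lifted by its barrel and returned upright to its stand within about 2 mm, jaws still in by about the bore amount in the last picture; before that, one mis-grasp had closed on the cap, without visibly moving it.

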